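Clamp the sugar jar in the ratchet clamp board

TASK

Open the kitchen clamp board: press the release paddle of its sliding jaw down and, keeping it down, push the jaw back along the toothed rail all the way to its stop. Then push the sugar jar into the open mouth until it stands against the rail, and push the jaw firmly up against it until the ratchet holds the jar squeezed between the two jaws, ready for its lid to be unscrewed. Only push and press: do not lift or tip the jar, and leave the other things where they stand.

Things in the scene. Friction and masses are not known exactly. Their poses are not given: they have to be found in the camera images.
- clamp_board: The fixed clamp board: pale wooden slab 250 x 360 mm (its x, y), lying on the cooker, flat top face 22 mm above the cooker top. Origin: centre of its underside; z up, x away from the robot, y to the robot's left, turned by the board's yaw (up to 8 degrees). The toothed rail lies along its far edge, parallel to y; the fixed jaw stands at the rail's left (+y) end, the rail's stop block at its right end.
- rail_front (a point): A point on the rail's smooth front face (towards the robot) at board x = +0.082, y = 0, 13 mm above the board; axes as the board's. The rail is a metal bar 36 mm wide in x (board x 0.082 to 0.118), its saw teeth reach 30 mm above the board, and it runs the length of the board. Its stop block at the right end is at board y = -0.163 to -0.173, 40 mm high above the board.
- fixed_jaw: The fixed jaw, in the clamp board's own frame (same origin and axes). Its rubber face is at y = +0.135 and looks to -y (to the sliding jaw); it reaches from the rail forward to x = +0.005, 50 mm high above the board; behind the face the jaw extends to y = +0.168.
- sliding_jaw (a joint): The sliding jaw's travel, m: 0 = mouth 30 mm wide; grows as it goes back to board -y (robot's right) to its stop at 0.110 (mouth 140 mm; mouth = 0.030 + value). A spring pawl in the rail's 4 mm saw teeth bars it from going back unless the release paddle is down (then about 2 N moves it; it stays where left). Closing (+y) it clicks over the teeth at 4 to 6 N, then may slip back up to one tooth.
- release (a joint): The release paddle's hinge, rad: 0 = up, pawl in the teeth; 0.30 = fully down (paddle's middle 10 mm down, at its stop). The pawl is clear of the teeth from about 0.10 (middle 3.5 mm down). It springs up by itself. About 1.5 N on the paddle's middle starts it and 6 N presses it fully down, more if the jaw is pushed back against its pawl before that.
- paddle (a point): Top centre of the ribbed release paddle when up, 78 mm above the cooker top, above the rail's centre line (board x +0.100); moves with the jaw; axes as the board's. The paddle is a plate 36 mm (x) by 47 mm (y), hinged 34 mm from here towards -y; up, it slopes (14 degrees) up to its free +y end, and fully down it lies about level, 68 mm above the cooker top. The jaw's arm, from 27 mm to +y of here, is 68 mm high.
- thumb_wall (a point): Centre of the face of the thumb wall that looks to board +y over the paddle, 86 mm above the cooker top; axes as the board's. The wall is part of the sliding jaw, 50 mm wide in x, 9 mm thick, its top 96 mm above the cooker top, and stands 23 mm from the paddle's centre towards -y. With the paddle kept down, pushing this wall towards -y moves the jaw back.
- jaw_pad: The sliding jaw's black rubber pad, which looks to board +y at the fixed jaw: 75 mm in board x (board x 0.005 to 0.080), 40 mm high, from 28 to 68 mm above the cooker top. Its frame has the board's axes; the origin is on the rail's centre line, at the cooker top, in the plane of the pad's face. It is sprung: it gives up to 10 mm towards the jaw's arm (1.5 N to start, 10.5 N fully in).
- jaw_back (a point): Centre of the back of the sliding jaw's arm (looks to board -y), 34 mm behind the face of the free pad, 48 mm above the cooker top; axes as the board's. The arm is 14 mm thick, reaches from board x = +0.082 forward to +0.003 and from 25 to 68 mm above the cooker top. Pushed here towards +y the jaw closes; pushing with about 15 N leaves the pad well squeezed on the jar.
- seat (a point): Point on the board's top face in the corner of rail and fixed jaw, where the sugar jar's underside centre is when the jar touches both: board x = +0.039, y = +0.092.
- sugar_jar: The sugar jar, a round clear glass jar of white sugar with a white screw lid, the widest thing on the board: 86 mm across, 77 mm high (the glass is upright to 62 mm), about 0.33 kg. Origin at the centre of its underside, z up. It starts standing on the front part of the board, in front of the jaws.
- jam_jar: Bystander on the board: a smaller jar of pink jam, 61 mm across, 75 mm high; origin under its centre.
- pepper: Bystander on the board: a pepper shaker, 37 mm across, 69 mm high; origin under its centre.
- salt: Bystander on the cooker's right: a salt shaker, 37 mm across, 69 mm high; origin under its centre.
- onion: Bystander on the cooker's left: a red onion, 55 mm across, 65 mm high; origin under its centre.
- tea_box: Bystander behind the board: a tea carton, 70 x 115 x 73 mm; origin under its centre.

How it is judged:
By the outcome, as a careful person would: the job done as asked, in the order asked, and still so for the second after the job is handed in, with the robot touching nothing.
It also fails if it takes over 67 s, if anything falls off the work surface, if the arm or the gripper's body presses on something with over 40 N, if the wrist force passes 120 N, or if a joint passes its speed limit or range.

ROBOT

A 6-joint arm with a two-finger parallel gripper is mounted at the origin on a cart in front of the work surface, level with it; the furniture and walls round the work are solid. World frame = base frame: x ahead of the robot, y to its left, z up, the work surface at z = 0. Lengths are in m, angles in rad, forces in N, time in s.
With the tool pointing down it reaches from about 0.35 to 0.875 m from the base axis. Payload 15.5 kg.
Tool frame: the origin (TCP) lies at the very end of the fingers, on their centre line; the grasp point (between the pads) lies 19 mm behind it; z points along the fingers, y is the line along which they close (so a half turn about z gives the same grasp; the last joint's range is limited). The gripper opens to 85 mm and grips with 20 to 120 N. Pads are 22 mm wide; open, the fingers measure 114 mm over their backs; the gripper's body (76 mm by 85 mm) begins 54 mm behind the grasp point. The pads swing forward as they close: fully open they stand 13 mm farther back than shut.
Start: joints at [1.006, 0.494, 1.345, -0, 1.302, -0.096], TCP at [0.282, 0.558, 0.204] pointing down, gripper open.
Joint ranges: [-2.91, 2.91], [-0.82, 2.16], [0.22, 2.67], [-1.22, 4.37], [0.12, 2.79], [-3.08, 3.08]. Speed limits (rad/s): [1.89, 1.89, 2.57, 3.01, 3.01, 3.01].

INTERFACE

Orientations are given as a rotation vector (axis times angle).
In Python, from station import manip gives the robot as it stands.
- The arm moves only by the tool send_rows, never from a script. Its argument "series" is a list that holds one entry, the list of rows, each a list of 5 numbers: the opening, from 0 (shut) to 1 (fully open), then the shift along the tool's x, y, z in cm, then the turn about the tool's z in rad. A call has 1 to 12 rows; each row is the pose to reach, as a shift and turn from the pose commanded when the call began, along the tool's axes at that moment; what a row does not reach only later rows make up. A row lasts 1/8 s, in which the tool goes at most 62.5 mm and 10.7 degrees, less where a joint would pass 70% of its speed; a pose out of reach is approached as far as the arm can. A call with a gripper value outside its range is refused whole. The fingers move at their own pace and stop on an object; "grip_force" is the grip in N (left out, the last holds). Time passes only in rows, so rows that repeat a pose let the fingers close. It gives the time, the measured TCP pose, the force, the opening and the grip force at its end, in the units of the state.
- manip.sense(): the state, without advancing time (a new reading comes with each control period).
- manip.snapshot(name): name is "scene" or "top"; returns (picture, depth): 420x560x3 uint8, red, green, blue; 420x560 float32, m along the optical axis (not along the pixel's ray), 0 where there is no reading.
- manip.camera_params(name): a dict with "fov_y" (degrees; the focal length in pixels is half the picture's height over the tangent of half this angle, whatever the lens; pixels are square), "cx", "cy" (the principal point, pixels), "xyz" and "rotation" of the camera in the world. Camera axes: x right, y down, z forward; pixel columns grow to the right and rows downward; lengths in m; the calibration is good to about 2 mm. A picture is of the moment at which its call begins. camera_params takes no time and is no camera call.
- manip.close_job(): hands the job in; it is judged then, once.
Trained networks look in the newest picture that a camera, given by its name, has taken for a name from the list of things; names that differ only in an ending like _2 or _b are one class to them, and where a whole thing is asked for, a point or a joint stands for the part that bears it (a point fixed in the world has none). Each returns a list of dicts, best first, with "conf" (0 to 1); they miss things now and then, are a little off and sometimes report something else, mostly with a low value. They report only what shows in the picture. A call takes as long as a camera call.
- manip.regions_of(camera, name): "pixels" (420x560 bool, what is visible of it) and "box" ([left, top, width, height] in pixels, round what is visible of it).
The state is a dict: "time": time; "joints": joint angles; "joint_vel": joint speeds; "joint_torque": joint torques, N m; "position": TCP position; "tool_rot": TCP orientation; "ft_force": force on the tool from outside, world axes, zero at the start; "wrist_torque": the same for the moment, N m; "gripper_width": opening from 0.0 (shut) to 1.0 (fully open); "grasp_force": force on a finger pad.
Only numpy, scipy, OpenCV 4.12 (cv2) and the standard library are available. Lean on these libraries where they do the work, as an engineer would, in place of code of your own. Each camera call takes 0.05 s, during which the arm holds its last target. There are 200 camera calls.

## Working session

There is one attempt and no reset: what is moved stays moved. The work goes in short steps, Python scripts to look and compute and a tool call to move; the robot and the scene stay as the last step left them, time stands still between calls to the robot, and variables do not carry over. Pictures are saved under pics/ and viewed, at most 10 in all, crops included, and the job is handed in when it is done.

Besides the shell and the picture viewer there is one more tool, called after "Emit:" by a JSON object that holds its "fn" and its "kwargs", one argument or row to a line. send_rows: Moves the arm, as the interface text tells. Its arguments: {"type":"object","properties":{"series":{"type":"array"},"grip_force":{"type":"number"}},"required":["series"]}

```bash
mkdir -p pics; cat > h.py <<'E'
import numpy as np, cv2
from station import manip
from scipy.spatial.transform import Rotation as R
def cloud(cam,d):
    p=manip.camera_params(cam); h,w=d.shape; f=h/2/np.tan(np.radians(p["fov_y"])/2)
    v,u=np.mgrid[:h,:w]; c=np.dstack([(u-p["cx"])/f*d,(v-p["cy"])/f*d,d])
    r=np.array(p["rotation"]); 
    if r.shape!=(3,3): r=R.from_rotvec(r).as_matrix()
    return c@r.T+np.array(p["xyz"])
E
python3 - <<'E'
from h import *
for c in("scene","top"):
    im,d=manip.snapshot(c); cv2.imwrite(f"pics/{c}0.png",im[:,:,::-1]); np.save(c+"0.npy",cloud(c,d)); print(c,manip.camera_params(c))
    P=cloud(c,d)
    for n in("clamp_board","sugar_jar","sliding_jaw","paddle","thumb_wall","fixed_jaw","jam_jar","pepper","salt","onion","tea_box"):
        for r in manip.regions_of(c,n)[:1]:
            q=P[r["pixels"]&(d>0)]
            print(n,round(r["conf"],2),r["box"],np.percentile(q,[2,98],axis=0).round(3).tolist())
print(manip.sense())
E
```

```text
scene {'fov_y': 49.241494779555325, 'cx': 280.6490018246527, 'cy': 210.06586418665762, 'xyz': array([-0.11732662,  0.81125029,  0.61635547]), 'rotation': array([-0.82883588,  2.2672215 , -1.36390677])}
clamp_board 0.92 [208.3, 179.9, 153.4, 99.0] [[0.418, -0.148, 0.01], [0.672, 0.188, 0.081]]
sugar_jar 0.66 [245.0, 212.2, 26.5, 26.5] [[0.549, 0.081, 0.022], [0.622, 0.094, 0.068]]
sliding_jaw 0.77 [235.5, 189.5, 43.4, 46.3] [[0.549, -0.039, 0.022], [0.674, 0.093, 0.094]]
paddle 0.63 [235.5, 188.9, 41.8, 44.4] [[0.549, -0.029, 0.027], [0.671, 0.093, 0.093]]
thumb_wall 0.73 [234.6, 190.7, 44.7, 42.8] [[0.549, -0.025, 0.03], [0.671, 0.093, 0.093]]
fixed_jaw 0.65 [220.4, 220.6, 33.7, 31.1] [[0.542, 0.148, 0.023], [0.638, 0.181, 0.073]]
jam_jar 0.69 [310.2, 185.7, 28.7, 38.7] [[0.468, -0.262, -0.004], [0.588, -0.046, 0.097]]
pepper 0.53 [342.8, 188.4, 11.4, 23.4] [[0.462, -0.161, 0.025], [0.49, -0.136, 0.09]]
salt 0.46 [321.7, 177.9, 15.6, 14.5] [[0.555, -0.266, 0.028], [0.612, -0.192, 0.068]]
onion 0.91 [232.8, 275.5, 21.5, 32.1] [[0.413, 0.268, -0.029], [0.477, 0.314, 0.057]]
tea_box 0.6
[... 1149 characters left out ...]
0.075]]
{'time': 1.2, 'joints': array([ 1.00648521e+00,  4.93581787e-01,  1.34552098e+00, -1.56092065e-05,
        1.30254106e+00, -9.54974519e-02]), 'joint_vel': array([-0.00131946,  0.0005224 ,  0.00187468, -0.00045478, -0.00050367,
        0.00011803]), 'joint_torque': array([ 2.17012210e-03, -8.81997442e+01, -3.84289527e+01,  1.22827869e-04,
        3.49236743e-04, -3.67295101e-06]), 'position': array([0.28237961, 0.55754366, 0.20358118]), 'tool_rot': array([-7.29678554e-01, -3.05567651e+00,  8.36932156e-05]), 'ft_force': array([ 0.67544611, -0.93208624,  0.52568508]), 'wrist_torque': array([ 0.01008552,  0.03363313, -0.00471305]), 'grasp_force': 0.0, 'gripper_width': 0.9990002932257692}
```

```bash
python3 - <<'E'
from h import *
im,d=manip.snapshot("top"); P=cloud("top",d)
cv2.imwrite("pics/t1.png",cv2.resize(im[100:290,160:410],None,fx=3.1,fy=3.1,interpolation=cv2.INTER_CUBIC)[:,:,::-1])
r=manip.regions_of("top","clamp_board")[0]["pixels"]
# board mask at board height, filled via all z>0.012 pixels near
m=(P[...,2]>0.012)&(P[...,0]>.40)&(P[...,0]<.70)&(P[...,1]>-.18)&(P[...,1]<.21)
q=P[r&m&(abs(P[...,2]-.022)<.006)][:,:2]
print(cv2.minAreaRect((q*1000).astype(np.float32)), len(q))
# edges: near edge x(y), left edge
ys=np.arange(-.14,.17,.02)
ne=[(y,np.percentile(q[abs(q[:,1]-y)<.01][:,0],1)) for y in ys if (abs(q[:,1]-y)<.01).sum()>5]
print(np.round(ne,3).tolist(), np.polyfit(*np.array(ne).T,1))
xs=np.arange(.43,.66,.02)
for s,pc in((1,99),(-1,1)):
    e=[(x,np.percentile(q[abs(q[:,0]-x)<.01][:,1],pc)) for x in xs if (abs(q[:,0]-x)<.01).sum()>5]
    print(np.round(e,3).tolist(), np.polyfit(*np.array(e).T,1))
# rail
t=P[(P[...,2]>.045)&(P[...,2]<.058)&(P[...,0]>.60)&(P[...,0]<.70)&(abs(P[...,1])<.16)]
print("rail",cv2.minAreaRect((t[:,:2]*1000).astype(np.float32)),np.polyfit(t[:,1],t[:,0],1))
w=P[(P[...,2]>.089)&(P[...,0]>.58)&(P[...,0]<.70)&(abs(P[...,1])<.1)]
print("wall",len(w),cv2.minAreaRect((w[:,:2]*1000).astype(np.float32)))
for n in("sugar_jar","jam_jar","pepper"):
    g=P[manip.regions_of("top",n)[0]["pixels"]]; g=g[g[:,2]>g[:,2].max()-.015]
    print(n,cv2.minEnclosingCircle((g[:,:2]*1000).astype(np.float32)))
E
```

```text
((550.3822021484375, 10.666641235351562), (247.23046875, 359.265380859375), 3.9439992904663086) 8685
[[-0.14, 0.439], [-0.12, 0.439], [-0.1, 0.439], [-0.08, 0.437], [-0.06, 0.433], [-0.04, 0.433], [-0.02, 0.433], [0.0, 0.431], [0.02, 0.427], [0.04, 0.427], [0.06, 0.425], [0.08, 0.51], [0.1, 0.421], [0.12, 0.421], [0.14, 0.421], [0.16, 0.417]] [-0.03360229  0.43499132]
[[0.43, 0.178], [0.45, 0.178], [0.47, 0.178], [0.49, 0.181], [0.51, 0.183], [0.53, 0.184], [0.55, 0.186], [0.57, 0.187], [0.59, 0.189], [0.61, 0.192], [0.63, 0.194], [0.65, 0.195]] [0.08614736 0.13896433]
[[0.43, -0.134], [0.45, -0.168], [0.47, -0.143], [0.49, -0.137], [0.51, -0.167], [0.53, -0.167], [0.55, -0.166], [0.57, -0.164], [0.59, -0.163], [0.61, -0.161], [0.63, -0.161], [0.65, -0.161]] [-0.08276649 -0.11306506]
rail ((643.6051635742188, 1.433197021484375), (68.67774963378906, 311.07647705078125), 5.308704853057861) [-0.08081097  0.65086061]
wall 100 ((652.2006225585938, 4.205264568328857), (50.41914367675781, 15.571866035461426), 5.241117000579834)Traceback (most recent call last):
  File "<stdin>", line 23, in <module>
IndexError: list index out of range
```

View pics/t1.png

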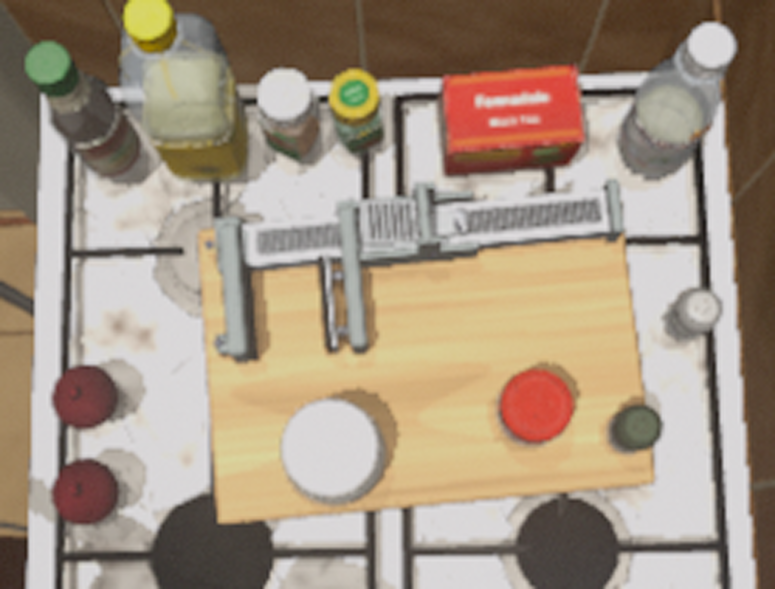

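The image shows the fixed jaw at crop (235,290), the sliding jaw's arm at (350,275), the paddle at (390,222) and the thumb wall at (428,215). The sugar jar is at (330,450), the jam at (535,405) and the pepper at (635,428). The board's yaw is about 4.7°, and the arm and jaw paths look clear. I'll move above the paddle.

```bash
cat >> h.py <<'E'
c=np.array([.550,.011]); a=.082
B=np.array([[np.cos(a),-np.sin(a)],[np.sin(a),np.cos(a)]])
def tob(p): p=np.asarray(p); o=p.copy(); o[...,:2]=(p[...,:2]-c)@B; return o
E
python3 - <<'E'
from h import *
for cam in("top","scene"):
    q=tob(np.load(cam+"0.npy"))
    s=lambda x0,x1,y0,y1,z0,z1:q[(q[...,0]>x0)&(q[...,0]<x1)&(q[...,1]>y0)&(q[...,1]<y1)&(q[...,2]>z0)&(q[...,2]<z1)]
    f=lambda t:(len(t),np.percentile(t,[3,50,97],axis=0).round(4).tolist())
    print(cam);print("wall",f(s(.06,.14,-.06,.03,.09,.105)));print("arm",f(s(.0,.075,0,.1,.058,.075)))
    print("fixjaw",f(s(0,.075,.12,.19,.064,.08)));print("stop",f(s(.07,.13,-.19,-.14,.056,.07)));print("rail",f(s(.06,.14,-.13,-.06,.044,.056)));print("railF",f(s(.06,.14,.09,.13,.044,.056)))
    print("jar",f(s(-.14,-.02,0,.15,.09,.105)))
E
```

```text
top
wall (95, [[0.0779, -0.0224, 0.0909], [0.1004, -0.0131, 0.0943], [0.1258, -0.0078, 0.0982]])
arm (262, [[0.0072, 0.0429, 0.062], [0.0397, 0.0536, 0.0671], [0.0732, 0.0753, 0.0709]])
fixjaw (216, [[0.01, 0.1341, 0.0651], [0.041, 0.1432, 0.0706], [0.0727, 0.1529, 0.0746]])
stop (74, [[0.0791, -0.1733, 0.0576], [0.1002, -0.1683, 0.0618], [0.1215, -0.1642, 0.0648]])
rail (384, [[0.0834, -0.1277, 0.0448], [0.0999, -0.095, 0.0489], [0.1179, -0.0618, 0.054]])
railF (211, [[0.085, 0.0908, 0.0451], [0.1011, 0.1099, 0.0484], [0.1198, 0.1288, 0.0531]])
jar (798, [[-0.1078, 0.0455, 0.0947], [-0.0755, 0.0782, 0.0981], [-0.0427, 0.1105, 0.1013]])
scene
wall (50, [[0.0747, -0.0168, 0.0902], [0.0966, -0.0087, 0.0936], [0.1213, -0.005, 0.0961]])
arm (254, [[0.0048, 0.0454, 0.0583], [0.0365, 0.0583, 0.0648], [0.0732, 0.0785, 0.0683]])
fixjaw (140, [[0.0058, 0.1378, 0.0648], [0.0372, 0.1506, 0.0697], [0.0721, 0.1556, 0.0725]])
stop (34, [[0.0767, -0.1721, 0.057], [0.098, -0.165, 0.0598], [0.1193, -0.1601, 0.0623]])
rail (132, [[0.0808, -0.1263, 0.0449], [0.0942, -0.0954, 0.0486], [0.1157, -0.0639, 0.0525]])
railF (61, [[0.0831, 0.091, 0.0448], [0.0968, 0.1015, 0.049], [0.1171, 0.1122, 0.0517]])
jar (475, [[-0.1128, 0.0494, 0.091], [-0.0817, 0.085, 0.0973], [-0.0467, 0.1153, 0.0993]])
```

Emit:
{"fn": "send_rows", "kwargs": {
  "series": [
    [[0, -56.4, -30.3, 6.4, -0.55], [0, -56.4, -30.3, 6.4, -0.55], [0, -56.4, -30.3, 6.4, -0.55], [0, -56.4, -30.3, 6.4, -0.55], [0, -56.4, -30.3, 6.4, -0.55], [0, -56.4, -30.3, 6.4, -0.55], [0, -56.4, -30.3, 6.4, -0.55], [0, -56.4, -30.3, 6.4, -0.55], [0, -56.4, -30.3, 6.4, -0.55], [0, -56.4, -30.3, 6.4, -0.55], [0, -56.4, -30.3, 6.4, -0.55], [0, -56.4, -30.3, 6.4, -0.55]]
  ]
}}

```text
time: 2.85
position: [0.6497, 0.0301, 0.139]
tool_rot: [-0.123, 3.139, -0.0]
ft_force: [-0.7, -0.6, -0.4]
gripper_width: 0.001
grasp_force: 0.0
```

Emit:
{"fn": "send_rows", "kwargs": {
  "series": [
    [[0, 0, 0.5, 3.0, 0], [0, 0, 0.5, 5.5, 0], [0, 0, 0.5, 6.2, 0], [0, 0, 0.5, 6.6, 0], [0, 0, 0.5, 6.6, 0]]
  ]
}}

```text
time: 3.48
position: [0.6485, 0.0376, 0.0743]
tool_rot: [-0.128, 3.138, -0.0]
ft_force: [0.2, -0.8, 0.8]
gripper_width: 0.001
grasp_force: 0.0
```

Emit:
{"fn": "send_rows", "kwargs": {
  "series": [
    [[0, 0, 0, 0.3, 0], [0, 0, 0, 0.5, 0], [0, 0, 0, 0.5, 0]]
  ]
}}

```text
time: 3.85
position: [0.6482, 0.0374, 0.0686]
tool_rot: [0.127, -3.139, -0.0]
ft_force: [0.1, 0.1, -0.3]
gripper_width: -0.0
grasp_force: 0.0
```

```bash
python3 - <<'E'
from h import *
im,d=manip.snapshot("scene")
cv2.imwrite("pics/s1.png",cv2.resize(im[120:290,190:380],None,fx=4,fy=3.5,interpolation=cv2.INTER_CUBIC)[:,:,::-1])
print(manip.sense()["ft_force"],manip.sense()["position"])
E
```

```text
[-0.5432086  -0.34957501 -0.16269112] [0.64826424 0.03743342 0.06862287]
```

View pics/s1.png

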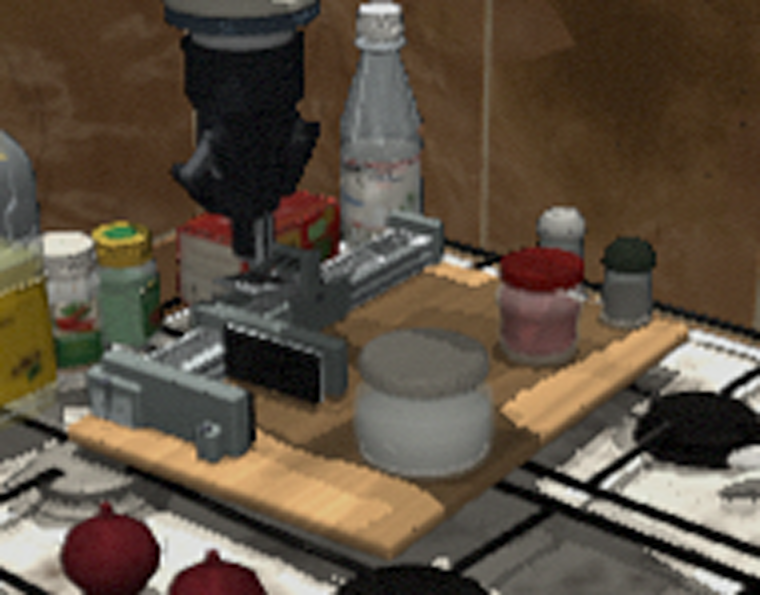

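The fingers stand over the paddle at about (258,262), with no load yet. I'll continue down in small steps.

Emit:
{"fn": "send_rows", "kwargs": {
  "series": [
    [[0, 0, 0, 0.2, 0], [0, 0, 0, 0.4, 0], [0, 0, 0, 0.4, 0]]
  ]
}}

```text
time: 4.28
position: [0.6481, 0.0374, 0.0643]
tool_rot: [0.127, -3.139, -0.0]
ft_force: [-0.4, -0.3, 0.0]
gripper_width: -0.002
grasp_force: 0.0
```

```bash
python3 - <<'E'
from h import *
q=tob(np.load("top0.npy")).reshape(-1,3); s=q[(q[:,0]>.075)&(q[:,0]<.125)]
for y in np.arange(-.03,.08,.005):
    t=s[abs(s[:,1]-y)<.0025]; print(round(y,3),len(t),np.percentile(t[:,2],[5,25,50,75,95]).round(3))
im,d=manip.snapshot("scene"); p=tob(cloud("scene",d))
m=(p[...,0]>.05)&(p[...,0]<.15)&(p[...,1]>-.03)&(p[...,1]<.06)&(p[...,2]>.06)&(p[...,2]<.16)
# fingers: dark/near above paddle
for z in np.arange(.07,.16,.01):
    t=p[m&(abs(p[...,2]-z)<.005)]; print(round(z,3),len(t),np.percentile(t[:,:2],[5,95],axis=0).round(3).tolist() if len(t) else 0)
cv2.imwrite("pics/s2.png",cv2.resize(im[170:220,225:290],None,fx=12,fy=12,interpolation=cv2.INTER_CUBIC)[:,:,::-1])
E
```

```text
-0.03 45 [0.023 0.047 0.056 0.059 0.061]
-0.025 45 [0.029 0.05  0.057 0.061 0.087]
-0.02 42 [0.03  0.057 0.06  0.086 0.094]
-0.015 52 [0.032 0.088 0.094 0.095 0.097]
-0.01 56 [0.037 0.084 0.093 0.095 0.097]
-0.005 49 [0.024 0.06  0.071 0.073 0.079]
0.0 47 [0.028 0.058 0.072 0.074 0.076]
0.005 46 [0.03  0.057 0.074 0.075 0.077]
0.01 44 [0.031 0.054 0.075 0.076 0.078]
0.015 42 [0.045 0.059 0.077 0.079 0.081]
0.02 44 [0.024 0.054 0.077 0.079 0.081]
0.025 47 [0.024 0.055 0.078 0.081 0.083]
0.03 45 [0.028 0.052 0.08  0.082 0.084]
0.035 46 [0.031 0.05  0.081 0.083 0.085]
0.04 45 [0.033 0.047 0.052 0.064 0.081]
0.045 40 [0.064 0.066 0.067 0.068 0.07 ]
0.05 37 [0.064 0.066 0.068 0.069 0.07 ]
0.055 31 [0.047 0.057 0.066 0.067 0.068]
0.06 32 [0.021 0.044 0.048 0.05  0.052]
0.065 35 [0.023 0.045 0.048 0.05  0.057]
0.07 30 [0.046 0.048 0.051 0.052 0.069]
0.075 29 [0.046 0.048 0.05  0.052 0.066]
0.07 108 [[0.056, -0.017], [0.119, 0.057]]
0.08 107 [[0.075, -0.015], [0.113, 0.039]]
0.09 56 [[0.074, -0.018], [0.104, 0.026]]
0.1 34 [[0.085, -0.01], [0.105, 0.032]]
0.11 38 [[0.086, 0.006], [0.103, 0.034]]
0.12 38 [[0.086, 0.015], [0.102, 0.035]]
0.13 28 [[0.085, 0.01], [0.097, 0.034]]
0.14 70 [[0.084, -0.005], [0.106, 0.052]]
0.15 75 [[0.085, -0.014], [0.106, 0.057]]
```

View pics/s2.png

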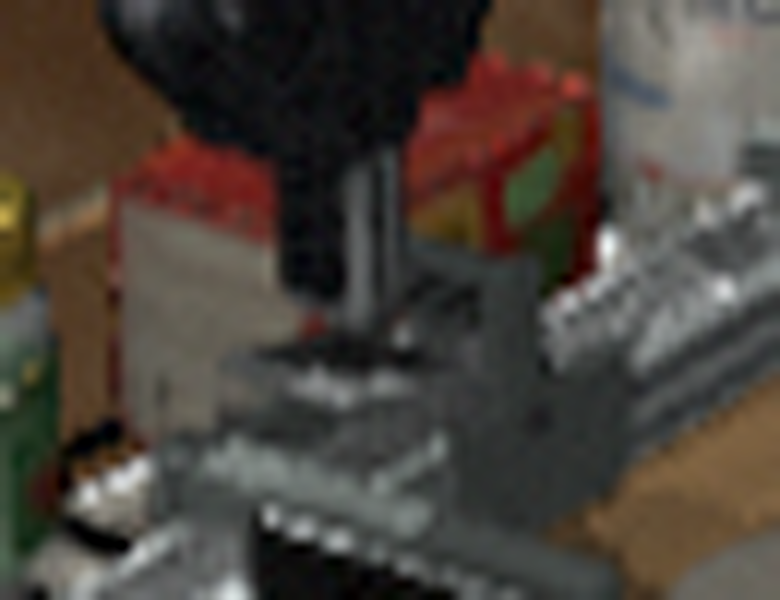

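```bash
python3 - <<'E'
from h import *
im,d=manip.snapshot("scene"); p=tob(cloud("scene",d)); p0=tob(np.load("scene0.npy"))
for (x,y) in((370,250),(370,290),(370,320),(320,280),(280,385),(340,370),(340,385),(400,370),(300,355),(430,300),(320,330),(300,440)):
    u=round(225+x/12-.5);v=round(170+y/12-.5); print((x,y),p[v,u].round(3),p0[v,u].round(3))
s=manip.sense();print(s["ft_force"],s["wrist_torque"],s["joint_torque"],s["position"])
E
```

```text
(370, 250) [0.086 0.025 0.112] [ 0.116 -0.01   0.091]
(370, 290) [0.086 0.026 0.101] [ 0.113 -0.006  0.081]
(370, 320) [0.088 0.024 0.094] [ 0.117 -0.011  0.073]
(320, 280) [0.095 0.032 0.104] [ 0.154 -0.038  0.061]
(280, 385) [0.1   0.039 0.08 ] [0.098 0.041 0.081]
(340, 370) [0.099 0.019 0.078] [0.1   0.018 0.077]
(340, 385) [-0.6    0.852  0.616] [0.09  0.031 0.079]
(400, 370) [0.091 0.008 0.075] [0.094 0.005 0.073]
(300, 355) [0.11  0.019 0.077] [0.111 0.017 0.076]
(430, 300) [ 0.093 -0.004  0.088] [ 0.095 -0.006  0.086]
(320, 330) [ 0.154 -0.038  0.048] [ 0.154 -0.038  0.048]
(300, 440) [0.121 0.007 0.048] [0.119 0.009 0.05 ]
[ 1.02919367  0.13400514 -0.01005159] [-0.03004763 -0.02493889 -0.06204037] [-4.23026970e-03 -9.64318871e+01 -3.08613610e+01 -5.07876539e-04
 -5.45182120e-03  1.46645079e-04] [0.64820057 0.03742413 0.06452743]
```

The depth readings show the paddle still up and the fingertips visibly ending near z≈0.085, so the tip sits higher than reported. I'll keep descending by feel.

Emit:
{"fn": "send_rows", "kwargs": {
  "series": [
    [[0, 0, 0, 0.3, 0], [0, 0, 0, 0.6, 0], [0, 0, 0, 0.9, 0], [0, 0, 0, 0.9, 0]]
  ]
}}

```text
time: 4.88
position: [0.648, 0.0375, 0.0552]
tool_rot: [0.128, -3.138, -0.0]
ft_force: [0.4, -0.2, 1.0]
gripper_width: 0.001
grasp_force: 0.0
```

Emit:
{"fn": "send_rows", "kwargs": {
  "series": [
    [[0, 0, 0, 0.3, 0], [0, 0, 0, 0.3, 0]]
  ]
}}

```text
time: 5.12
position: [0.6482, 0.0374, 0.0524]
tool_rot: [0.127, -3.139, 0.0]
ft_force: [-0.6, -0.4, 1.2]
gripper_width: -0.003
grasp_force: 0.1
```

```bash
python3 - <<'E'
from h import *
im,d=manip.snapshot("scene"); p=tob(cloud("scene",d))
s=manip.sense();print(s["ft_force"],s["position"])
for v in range(184,206): print(v,[tuple((p[v,u]*1000).astype(int)) for u in (249,252,255,257,258)])
E
```

```text
[ 0.10068298 -0.03814902  0.55767181] [0.64823039 0.03738336 0.05251772]
184 [(np.int64(86), np.int64(46), np.int64(137)), (np.int64(87), np.int64(34), np.int64(132)), (np.int64(86), np.int64(23), np.int64(128)), (np.int64(85), np.int64(17), np.int64(126)), (np.int64(85), np.int64(12), np.int64(124))]
185 [(np.int64(84), np.int64(49), np.int64(136)), (np.int64(86), np.int64(35), np.int64(130)), (np.int64(85), np.int64(25), np.int64(126)), (np.int64(85), np.int64(16), np.int64(123)), (np.int64(86), np.int64(11), np.int64(121))]
186 [(np.int64(87), np.int64(46), np.int64(131)), (np.int64(86), np.int64(35), np.int64(127)), (np.int64(85), np.int64(25), np.int64(123)), (np.int64(86), np.int64(15), np.int64(120)), (np.int64(85), np.int64(12), np.int64(119))]
187 [(np.int64(85), np.int64(48), np.int64(130)), (np.int64(-599), np.int64(852), np.int64(616)), (np.int64(86), np.int64(24), np.int64(120)), (np.int64(90), np.int64(11), np.int64(114)), (np.int64(92), np.int64(4), np.int64(111))]
188 [(np.int64(86), np.int64(47), np.int64(126)), (np.int64(92), np.int64(28), np.int64(117)), (np.int64(
[... 3286 characters left out ...]
p.int64(76))]
203 [(np.int64(95), np.int64(39), np.int64(78)), (np.int64(86), np.int64(38), np.int64(80)), (np.int64(83), np.int64(30), np.int64(78)), (np.int64(81), np.int64(24), np.int64(75)), (np.int64(82), np.int64(19), np.int64(73))]
204 [(np.int64(116), np.int64(15), np.int64(59)), (np.int64(86), np.int64(39), np.int64(77)), (np.int64(118), np.int64(-11), np.int64(47)), (np.int64(115), np.int64(-16), np.int64(45)), (np.int64(107), np.int64(-11), np.int64(50))]
205 [(np.int64(120), np.int64(11), np.int64(53)), (np.int64(120), np.int64(0), np.int64(48)), (np.int64(117), np.int64(-10), np.int64(45)), (np.int64(105), np.int64(-3), np.int64(51)), (np.int64(104), np.int64(-7), np.int64(49))]
```

Contact has begun: the free end is now at z≈0.080 and about 1 N is felt. The real tip is therefore about 25 mm above the reported TCP. I'll keep pressing.

Emit:
{"fn": "send_rows", "kwargs": {
  "series": [
    [[0, 0, 0, 0.3, 0], [0, 0, 0, 0.6, 0], [0, 0, 0, 0.6, 0]]
  ]
}}

```text
time: 5.55
position: [0.6483, 0.0375, 0.0464]
tool_rot: [-0.128, 3.139, 0.0]
ft_force: [0.6, -0.3, 3.1]
gripper_width: -0.002
grasp_force: 1.1
```

Emit:
{"fn": "send_rows", "kwargs": {
  "series": [
    [[0, 0, 0, 0.3, 0], [0, 0, 0, 0.5, 0], [0, 0, 0, 0.5, 0]]
  ]
}}

```text
time: 5.92
position: [0.6483, 0.0374, 0.0415]
tool_rot: [-0.127, 3.139, -0.0]
ft_force: [0.5, 0.0, 2.3]
gripper_width: 0.001
grasp_force: 1.7
```

Emit:
{"fn": "send_rows", "kwargs": {
  "series": [
    [[0, 0, 0, 0.2, 0], [0, 0, 0, 0.3, 0], [0, 0, 0, 0.3, 0]]
  ]
}}

```text
time: 6.3
position: [0.6484, 0.0374, 0.039]
tool_rot: [-0.128, 3.138, -0.0]
ft_force: [-1.2, 0.4, 10.1]
gripper_width: 0.0
grasp_force: 4.9
```

```bash
python3 - <<'E'
from h import *
im,d=manip.snapshot("scene"); p=tob(cloud("scene",d)); f=[]
for i in range(5):
    manip.snapshot("top"); f.append(manip.sense()["ft_force"])
print(np.mean(f,0),manip.sense()["position"])
t=p[(p[...,0]>.083)&(p[...,0]<.117)&(p[...,2]>.06)&(p[...,2]<.09)]
for y in np.arange(0,.045,.005):
    k=t[abs(t[:,1]-y)<.0025]; print(round(y,3),len(k),np.percentile(k[:,2],[10,50,90]).round(3))
cv2.imwrite("pics/s3.png",cv2.resize(im[165:225,220:300],None,fx=10,fy=10,interpolation=cv2.INTER_CUBIC)[:,:,::-1])
E
```

```text
[-0.98602848  1.40395362  9.66897936] [0.64845649 0.03739947 0.03899543]
0.0 7 [0.064 0.066 0.067]
0.005 7 [0.063 0.08  0.086]
0.01 8 [0.065 0.067 0.077]
0.015 11 [0.065 0.074 0.086]
0.02 11 [0.066 0.075 0.086]
0.025 35 [0.065 0.071 0.085]
0.03 32 [0.064 0.075 0.087]
0.035 25 [0.064 0.066 0.087]
0.04 6 [0.064 0.065 0.067]
```

View pics/s3.png

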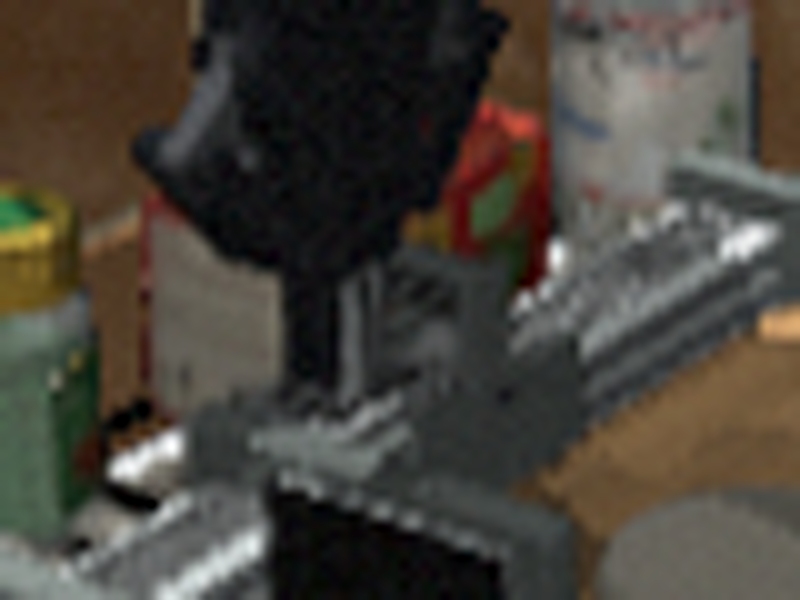

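The paddle is now level at z≈0.067 with 10 N on it. Next I'll push back toward board -y.

Emit:
{"fn": "send_rows", "kwargs": {
  "series": [
    [[0, 0, -0.6, 0, 0], [0, 0, -1.2, 0, 0], [0, 0, -1.8, 0, 0], [0, 0, -2.4, 0, 0], [0, 0, -3.0, 0, 0], [0, 0, -3.6, 0, 0], [0, 0, -4.2, 0, 0], [0, 0, -4.2, 0, 0]]
  ]
}}

```text
time: 7.6
position: [0.6517, -0.0051, 0.039]
tool_rot: [-0.127, 3.139, -0.001]
ft_force: [-1.6, -2.1, 9.5]
gripper_width: -0.002
grasp_force: 5.0
```

Emit:
{"fn": "send_rows", "kwargs": {
  "series": [
    [[0, 0, -0.6, 0, 0], [0, 0, -1.2, 0, 0], [0, 0, -1.8, 0, 0], [0, 0, -2.4, 0, 0], [0, 0, -3.0, 0, 0], [0, 0, -3.6, 0, 0], [0, 0, -4.0, 0, 0], [0, 0, -4.0, 0, 0]]
  ]
}}

```text
time: 8.6
position: [0.6549, -0.044, 0.0391]
tool_rot: [-0.127, 3.139, 0.001]
ft_force: [-2.2, 5.2, 11.8]
gripper_width: 0.001
grasp_force: 6.0
```

```bash
cat >> h.py <<'E'
def look():
    for cam in("top","scene"):
        im,d=manip.snapshot(cam); q=tob(cloud(cam,d))
        t=q[(q[...,0]>.01)&(q[...,0]<.072)&(q[...,1]>-.08)&(q[...,1]<.11)&(q[...,2]>.058)&(q[...,2]<.074)]
        print(cam,"arm/pad by",len(t),np.percentile(t[:,1],[3,50,97]).round(4) if len(t) else 0)
    return im
E
python3 - <<'E'
from h import *
look(); s=manip.sense(); print(s["ft_force"],tob(s["position"]))
E
```

```text
top arm/pad by 0 0
scene arm/pad by 181 [-0.0357 -0.0158 -0.0036]
[-1.51936425  4.78275574 11.54956308] [ 0.10005456 -0.06333214  0.03907096]
```

Emit:
{"fn": "send_rows", "kwargs": {
  "series": [
    [[0, 0, -0.3, 0, 0], [0, 0, -0.5, 0, 0], [0, 0, -0.5, 0, 0]]
  ]
}}

```text
time: 9.07
position: [0.6555, -0.0483, 0.0392]
tool_rot: [-0.128, 3.138, 0.002]
ft_force: [-1.6, 8.7, 14.1]
gripper_width: -0.0
grasp_force: 7.1
```

Emit:
{"fn": "send_rows", "kwargs": {
  "series": [
    [[0, 0, -0.3, 0, 0], [0, 0, -0.6, 0, 0], [0, 0, -0.6, 0, 0]]
  ]
}}

```text
time: 9.45
position: [0.6562, -0.0541, 0.0395]
tool_rot: [-0.127, 3.138, 0.002]
ft_force: [-1.6, 10.7, 16.5]
gripper_width: 0.001
grasp_force: 8.6
```

```bash
python3 - <<'E'
from h import *
look(); s=manip.sense(); print(s["ft_force"],tob(s["position"]))
E
```

```text
top arm/pad by 0 0
scene arm/pad by 181 [-0.036  -0.0146 -0.0038]
[-1.67522107 11.78278403 16.03535792] [ 0.10052701 -0.07360678  0.0394942 ]
```

The jaw is at its stop: the pad is at board y≈-0.005 and no longer moves as the force rises. I'll lift off and go in front of the jar with the fingers half open as a cradle.

Emit:
{"fn": "send_rows", "kwargs": {
  "series": [
    [[0, 0, 0.1, -2, 0], [0, 0, 0.1, -6, 0], [0, 0, 0, -10, 0], [0.5, 6, 3.5, -10, 0], [0.5, 12, 7, -10, 0], [0.5, 18, 10.5, -10, 0], [0.5, 25.5, 15.2, -10, 0], [0.5, 25.5, 15.2, -10, 0], [0.5, 25.5, 15.2, -6, 0], [0.5, 25.5, 15.2, -2, 0], [0.5, 25.5, 15.2, -1, 0], [0.5, 25.5, 15.2, -1, 0]]
  ]
}}

```text
time: 11.05
position: [0.3891, 0.0754, 0.0486]
tool_rot: [0.127, -3.138, 0.0]
ft_force: [-0.4, -0.1, 1.1]
gripper_width: 0.501
grasp_force: 0.0
```

```bash
python3 - <<'E'
from h import *
im=look(); s=manip.sense(); print(s["ft_force"],tob(s["position"]),s["gripper_width"])
im,d=manip.snapshot("scene"); q=tob(cloud("scene",d))
t=q[(q[...,0]>-.21)&(q[...,0]<-.13)&(q[...,1]>.0)&(q[...,1]<.16)&(q[...,2]>.03)]
for z in np.arange(.04,.17,.01):
    k=t[abs(t[:,2]-z)<.005]
    if len(k): print(round(z,2),len(k),np.percentile(k[:,:2],[5,95],axis=0).round(3).tolist())
cv2.imwrite("pics/s4.png",cv2.resize(im[120:320,190:400],None,fx=3,fy=3,interpolation=cv2.INTER_CUBIC)[:,:,::-1])
E
```

```text
top arm/pad by 232 [-0.0385 -0.0275 -0.0059]
scene arm/pad by 178 [-0.034  -0.0225 -0.0021]
[-0.56413853 -0.43646687  0.04885427] [-0.15430368  0.07741431  0.04942974] 0.506268500916382
0.08 36 [[-0.166, 0.055], [-0.146, 0.108]]
0.09 79 [[-0.167, 0.054], [-0.147, 0.114]]
0.1 76 [[-0.168, 0.053], [-0.147, 0.114]]
0.11 77 [[-0.167, 0.054], [-0.147, 0.114]]
0.12 53 [[-0.169, 0.048], [-0.152, 0.113]]
0.13 122 [[-0.169, 0.034], [-0.148, 0.132]]
0.14 98 [[-0.172, 0.028], [-0.147, 0.136]]
0.15 131 [[-0.173, 0.028], [-0.15, 0.139]]
0.16 149 [[-0.174, 0.025], [-0.149, 0.142]]
```

View pics/s4.png

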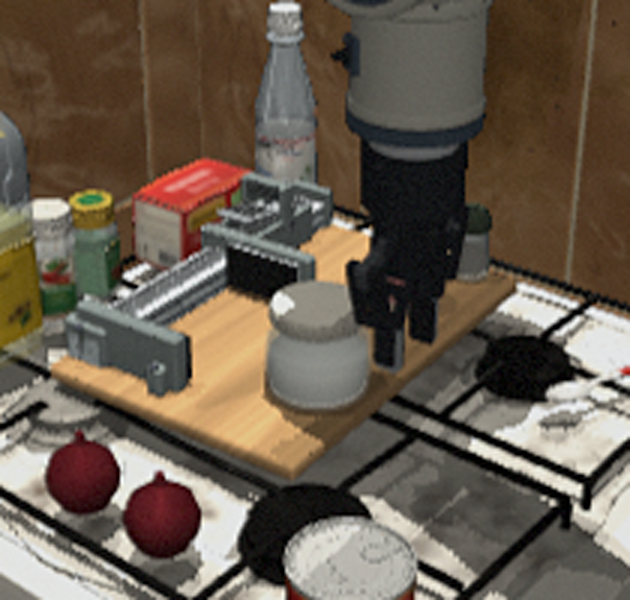

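The scene shows the jaw fully open with the mouth clear, and the half-open fingers straddling the front of the jar at about (318,345). I'll lower and push the jar in.

Emit:
{"fn": "send_rows", "kwargs": {
  "series": [
    [[0.5, 0, 0.1, 1.9, 0], [0.5, -1.2, 0.1, 1.9, 0], [0.5, -2.0, 0.1, 1.9, 0], [0.5, -2.6, 0.1, 1.9, 0], [0.5, -3.2, 0.1, 1.9, 0], [0.5, -3.8, 0.2, 1.9, 0], [0.5, -4.4, 0.3, 1.9, 0], [0.5, -5.0, 0.3, 1.9, 0], [0.5, -5.6, 0.4, 1.9, 0], [0.5, -6.2, 0.4, 1.9, 0], [0.5, -6.8, 0.5, 1.9, 0], [0.5, -6.8, 0.5, 1.9, 0]]
  ]
}}

```text
time: 12.7
position: [0.4576, 0.0862, 0.0296]
tool_rot: [-0.128, 3.138, 0.0]
ft_force: [-0.1, 0.4, 0.3]
gripper_width: 0.498
grasp_force: 0.0
```

```bash
cat >> h.py <<'E'
def jar():
    for cam in("top","scene"):
        im,d=manip.snapshot(cam); q=tob(cloud(cam,d))
        for r in manip.regions_of(cam,"sugar_jar")[:1]:
            t=q[r["pixels"]&(q[...,2]>.085)&(q[...,2]<.106)]
            if len(t): print(cam,round(r["conf"],2),len(t),np.percentile(t,[3,50,97],axis=0).round(4).tolist())
    s=manip.sense(); print(s["ft_force"].round(1),tob(s["position"]).round(4),s["gripper_width"],s["time"]); return im
E
python3 -c "
from h import *
jar()"
```

```text
scene 0.91 210 [[-0.0643, 0.0758, 0.0864], [-0.0325, 0.1106, 0.0968], [-0.008, 0.1219, 0.0994]]
[ 0.1  0.3 -0.9] [-0.0869  0.0824  0.0296] 0.49611208958274977 12.9
```

Emit:
{"fn": "send_rows", "kwargs": {
  "series": [
    [[0.5, -0.6, 0.1, 0, 0], [0.5, -1.2, 0.1, 0, 0], [0.5, -1.8, 0.2, 0, 0], [0.5, -2.4, 0.2, 0, 0], [0.5, -3.0, 0.3, 0, 0], [0.5, -3.6, 0.3, 0, 0], [0.5, -4.2, 0.4, 0, 0], [0.5, -4.8, 0.4, 0, 0], [0.5, -5.4, 0.5, 0, 0], [0.5, -6.0, 0.5, 0, 0], [0.5, -6.6, 0.5, 0, 0], [0.5, -6.6, 0.5, 0, 0]]
  ]
}}

```text
time: 14.4
position: [0.5227, 0.0964, 0.0296]
tool_rot: [-0.127, 3.138, 0.0]
ft_force: [0.2, -0.5, -0.2]
gripper_width: 0.501
grasp_force: 0.0
```

```bash
python3 -c "
from h import *
im=jar(); cv2.imwrite('pics/s5.png',cv2.resize(im[140:290,190:350],None,fx=4,fy=4,interpolation=cv2.INTER_CUBIC)[:,:,::-1])"
```

```text
scene 0.95 174 [[0.0062, 0.0818, 0.0865], [0.0348, 0.1166, 0.0964], [0.06, 0.127, 0.0991]]
[-0.1  0.  -0.1] [-0.021   0.0874  0.0296] 0.49973617434409573 14.6
```

View pics/s5.png

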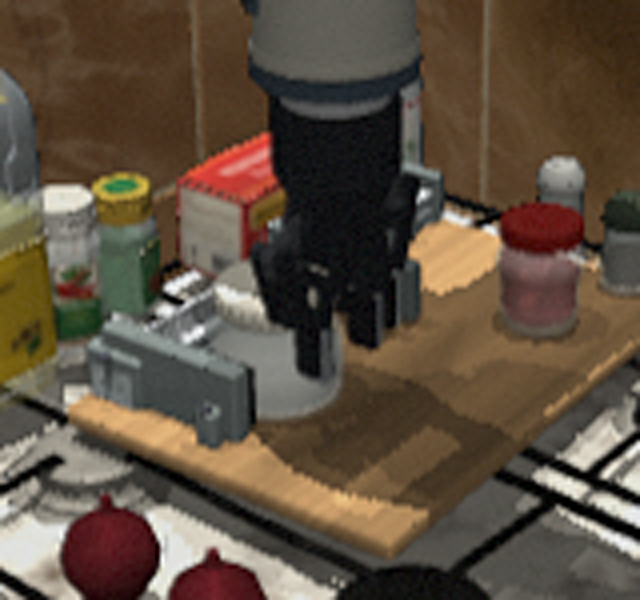

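The jar stands in the mouth beside the fixed jaw, centred near (270,340), with the fingers behind it. I'll push on until it meets the rail.

Emit:
{"fn": "send_rows", "kwargs": {
  "series": [
    [[0.5, -0.4, 0, 0, 0], [0.5, -0.7, 0, 0, 0], [0.5, -0.9, 0, 0, 0], [0.5, -0.9, 0, 0, 0]]
  ]
}}

```text
time: 15.1
position: [0.5313, 0.0971, 0.0296]
tool_rot: [-0.128, 3.139, 0.0]
ft_force: [-0.7, -0.9, -0.5]
gripper_width: 0.501
grasp_force: 0.0
```

Emit:
{"fn": "send_rows", "kwargs": {
  "series": [
    [[0.5, -0.2, 0, 0, 0], [0.5, -0.4, 0, 0, 0], [0.5, -0.4, 0, 0, 0]]
  ]
}}

```text
time: 15.48
position: [0.5353, 0.0974, 0.0296]
tool_rot: [-0.127, 3.139, 0.0]
ft_force: [0.3, 0.3, -1.1]
gripper_width: 0.504
grasp_force: 0.0
```

Emit:
{"fn": "send_rows", "kwargs": {
  "series": [
    [[0.5, -0.2, 0, 0, 0], [0.5, -0.4, 0, 0, 0], [0.5, -0.4, 0, 0, 0]]
  ]
}}

```text
time: 15.85
position: [0.5367, 0.0977, 0.0293]
tool_rot: [0.128, -3.135, 0.0]
ft_force: [-12.5, -1.6, 6.6]
gripper_width: 0.501
grasp_force: 6.7
```

```bash
python3 -c "
from h import *
jar()"
```

```text
scene 0.94 154 [[0.0064, 0.0817, 0.0857], [0.0447, 0.118, 0.0966], [0.0707, 0.1265, 0.0994]]
[-12.9  -1.7   7. ] [-0.0061  0.0874  0.0293] 0.502521855047916 16.05
```

The jar is against the rail, with 12.5 N felt. I'll back off, raise, and go behind the jaw arm with the fingers shut.

Emit:
{"fn": "send_rows", "kwargs": {
  "series": [
    [[0.5, 0.4, 0, 0, 0], [0.5, 2.5, 0, 0, 0], [0.5, 5.0, 0, 0, 0], [0.5, 5.0, 0, -6, 0], [0, 5.0, 0, -12, 0], [0, 2.0, -5, -12, 0], [0, -1, -10, -12, 0], [0, -3.8, -15.5, -12, 0], [0, -3.8, -15.5, -12, 0], [0, -3.8, -15.5, -8, 0], [0, -3.8, -15.5, -5, 0], [0, -3.8, -15.5, -5, 0]]
  ]
}}

```text
time: 17.55
position: [0.5879, -0.0529, 0.078]
tool_rot: [0.128, -3.135, -0.001]
ft_force: [-0.5, -0.1, 0.6]
gripper_width: 0.002
grasp_force: 0.0
```

```bash
python3 -c "
from h import *
jar(); im=look()
im,d=manip.snapshot('scene'); cv2.imwrite('pics/s6.png',cv2.resize(im[140:290,190:350],None,fx=4,fy=4,interpolation=cv2.INTER_CUBIC)[:,:,::-1])"
```

```text
top 0.86 734 [[0.0069, 0.0552, 0.0933], [0.0389, 0.0868, 0.0981], [0.0721, 0.1183, 0.1015]]
scene 0.65 454 [[0.0031, 0.0606, 0.0862], [0.0313, 0.0975, 0.097], [0.0673, 0.1258, 0.0993]]
[-0.3 -1.   0.2] [ 0.0348 -0.0676  0.0811] -0.0019296665558448736 17.75
top arm/pad by 43 [0.0476 0.0517 0.0633]
scene arm/pad by 193 [-0.0342 -0.0123  0.0676]
```

View pics/s6.png

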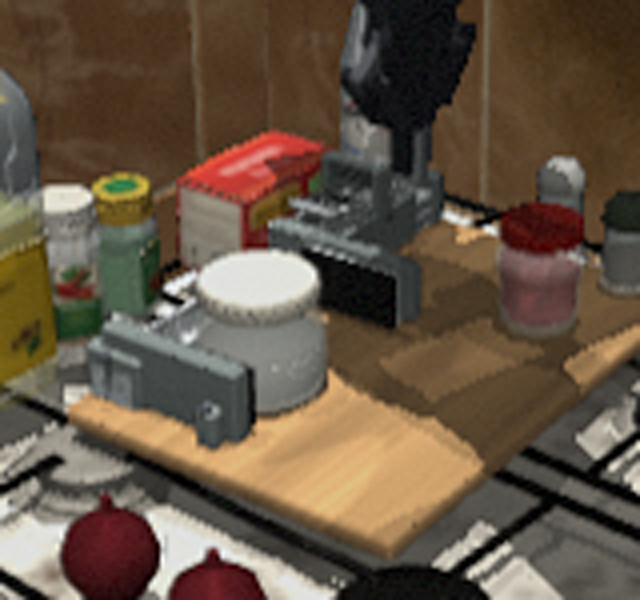

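The jar is seated at board (0.039, 0.087), upright against the rail, and the fingers stand behind the jaw arm at (415,170). I'll lower and push toward +y.

Emit:
{"fn": "send_rows", "kwargs": {
  "series": [
    [[0, 0.3, 0, 3, 0], [0, 0.3, 0, 5.0, 0], [0, 0.3, 0, 5.7, 0], [0, 0.3, 0, 5.7, 0], [0, 0.3, 0.6, 5.7, 0], [0, 0.3, 1.2, 5.7, 0], [0, 0.3, 1.7, 5.7, 0], [0, 0.3, 2.2, 5.7, 0], [0, 0.3, 2.2, 5.7, 0]]
  ]
}}

```text
time: 19.02
position: [0.5847, -0.0315, 0.0228]
tool_rot: [-0.128, 3.139, 0.0]
ft_force: [0.5, -0.1, -0.3]
gripper_width: -0.0
grasp_force: 0.0
```

Emit:
{"fn": "send_rows", "kwargs": {
  "series": [
    [[0, 0, 0.5, 0, 0], [0, 0, 1.0, 0, 0], [0, 0, 1.5, 0, 0], [0, 0, 2.0, 0, 0], [0, 0, 2.5, 0, 0], [0, 0, 3.0, 0, 0], [0, 0, 3.0, 0, 0]]
  ]
}}

```text
time: 19.9
position: [0.5821, -0.0015, 0.0226]
tool_rot: [0.128, -3.139, -0.0]
ft_force: [0.8, -0.2, -0.1]
gripper_width: 0.0
grasp_force: 0.0
```

```bash
python3 -c "
from h import *
jar(); look()"
```

```text
top 0.66 154 [[0.0265, 0.054, 0.0942], [0.0546, 0.1115, 0.0978], [0.0753, 0.1238, 0.1005]]
scene 0.66 464 [[0.0031, 0.06, 0.0861], [0.0325, 0.0979, 0.0969], [0.0684, 0.1248, 0.0991]]
[-0.4 -0.2 -1.1] [ 0.0309 -0.0155  0.0225] -0.002457054325757209 20.1
top arm/pad by 5 [0.0493 0.0497 0.0515]
scene arm/pad by 167 [-0.023   0.0111  0.0702]
```

Emit:
{"fn": "send_rows", "kwargs": {
  "series": [
    [[0, 0, 0.4, 0, 0], [0, 0, 0.8, 0, 0], [0, 0, 1.2, 0, 0], [0, 0, 1.2, 0, 0]]
  ]
}}

```text
time: 20.7
position: [0.5811, 0.0103, 0.0225]
tool_rot: [0.128, -3.139, -0.0]
ft_force: [-0.0, 0.5, -0.0]
gripper_width: -0.002
grasp_force: 0.0
```

```bash
python3 -c "
from h import *
im=jar(); cv2.imwrite('pics/s7.png',cv2.resize(im[140:290,190:350],None,fx=4,fy=4,interpolation=cv2.INTER_CUBIC)[:,:,::-1])"
```

```text
top 0.73 2 [[0.0658, 0.1127, 0.0954], [0.0681, 0.1151, 0.0964], [0.0704, 0.1174, 0.0973]]
scene 0.85 457 [[0.0029, 0.0599, 0.0862], [0.0317, 0.0983, 0.0969], [0.0679, 0.1264, 0.0993]]
[ 0.1 -0.5 -0.3] [ 0.031  -0.0036  0.0226] 0.00013872008320220492 20.9
```

View pics/s7.png

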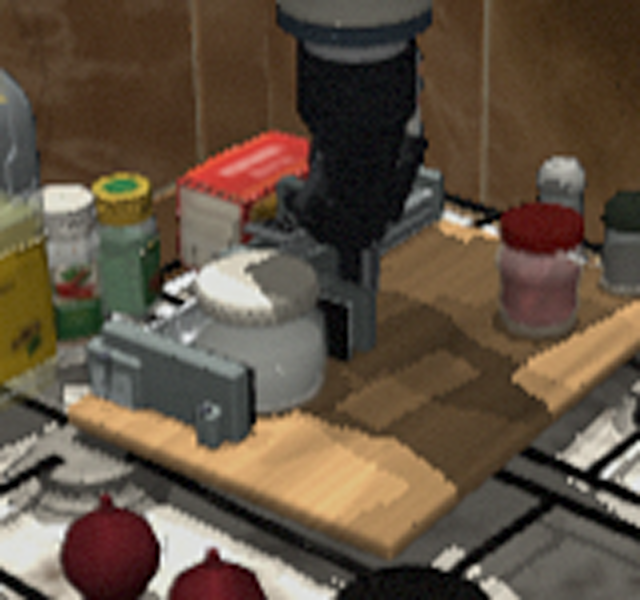

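The jaw is following: its arm is at (360,300), almost touching the jar. I'll keep pushing in small steps and watch the force.

Emit:
{"fn": "send_rows", "kwargs": {
  "series": [
    [[0, 0, 0.3, 0, 0], [0, 0, 0.6, 0, 0], [0, 0, 0.9, 0, 0], [0, 0, 0.9, 0, 0]]
  ]
}}

```text
time: 21.4
position: [0.5806, 0.0185, 0.0226]
tool_rot: [-0.128, 3.139, -0.001]
ft_force: [0.3, -7.4, 0.2]
gripper_width: 0.002
grasp_force: 3.5
```

Emit:
{"fn": "send_rows", "kwargs": {
  "series": [
    [[0, 0, 0.2, 0, 0], [0, 0, 0.4, 0, 0], [0, 0, 0.4, 0, 0]]
  ]
}}

```text
time: 21.78
position: [0.5803, 0.0221, 0.0226]
tool_rot: [-0.128, 3.139, -0.002]
ft_force: [-0.2, -9.7, -0.6]
gripper_width: 0.003
grasp_force: 5.0
```

Emit:
{"fn": "send_rows", "kwargs": {
  "series": [
    [[0, 0, 0.2, 0, 0], [0, 0, 0.4, 0, 0], [0, 0, 0.4, 0, 0]]
  ]
}}

```text
time: 22.15
position: [0.5802, 0.0246, 0.0226]
tool_rot: [-0.128, 3.139, -0.005]
ft_force: [0.3, -26.1, -0.2]
gripper_width: -0.0
grasp_force: 13.0
```

It's firm at 26 N. I'll back off, rise clear and check.

Emit:
{"fn": "send_rows", "kwargs": {
  "series": [
    [[0, 0, -0.5, 0, 0], [0, 0, -2.0, 0, 0], [0, 0, -4.0, 0, 0], [0, 0, -4.0, -4, 0], [0, 0, -4.0, -10, 0], [0, 4, -8, -14, 0], [0, 10, -14, -14, 0], [0, 16, -18, -14, 0], [0, 16, -18, -14, 0]]
  ]
}}

```text
time: 23.28
position: [0.4327, -0.1676, 0.1628]
tool_rot: [0.125, -3.139, 0.0]
ft_force: [0.1, -1.0, 1.0]
gripper_width: -0.0
grasp_force: 0.0
```

```bash
python3 -c "
from h import *
jar(); look()
for cam in('top','scene'):
  im,d=manip.snapshot(cam); q=tob(cloud(cam,d))
  t=q[(q[...,0]>.005)&(q[...,0]<.02)&(q[...,1]>-.02)&(q[...,1]<.08)&(q[...,2]>.055)&(q[...,2]<.074)]
  print(cam,np.percentile(t[:,1],[3,50,97]))
  for n in('jam_jar','pepper'):
    for r in manip.regions_of(cam,n)[:1]: print(n,np.median(tob(cloud(cam,d))[r['pixels']],0).round(3), np.median(tob(np.load(cam+'0.npy'))[r['pixels']],0).round(3))
  if cam=='scene': cv2.imwrite('pics/s8.png',cv2.resize(im[140:290,190:350],None,fx=4,fy=4,interpolation=cv2.INTER_CUBIC)[:,:,::-1])
"
```

```text
top 0.69 764 [[0.0073, 0.0579, 0.0938], [0.0397, 0.0903, 0.098], [0.0738, 0.1232, 0.1012]]
scene 0.82 465 [[0.0033, 0.0623, 0.0863], [0.0326, 0.1008, 0.0971], [0.069, 0.1287, 0.0993]]
[ 0.4  0.  -0.4] [-0.1294 -0.1675  0.1628] -0.0020491184516107054 23.475
top arm/pad by 270 [0.0227 0.0374 0.0625]
scene arm/pad by 62 [0.0253 0.037  0.0608]
top [0.0235523  0.04318952 0.0733923 ]
jam_jar [-0.061 -0.081  0.096] [-0.061 -0.08   0.096]
pepper [-0.083 -0.152  0.086] [-0.083 -0.152  0.086]
scene [0.02536193 0.04642792 0.07373715]
jam_jar [-0.07  -0.063  0.071] [-0.07  -0.063  0.07 ]
pepper [-0.09  -0.147  0.058] [-0.09  -0.147  0.058]
```

View pics/s8.png

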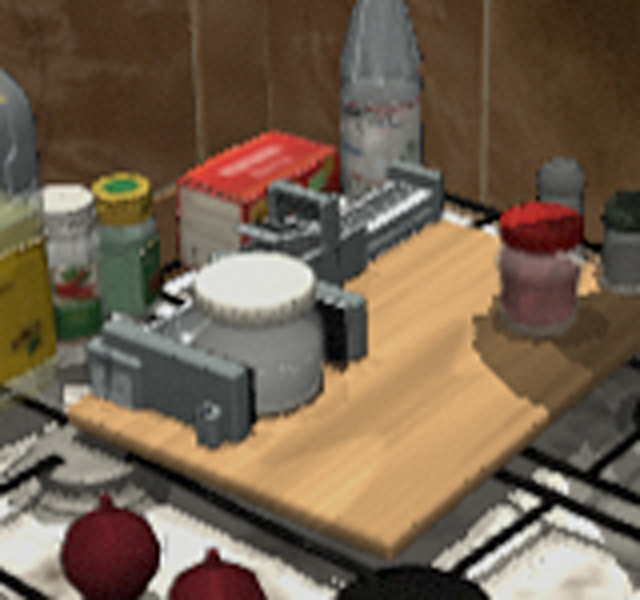

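The jar stands upright between the jaws, around (260,330). The arm's back is at board y≈0.023, so the pad is squeezed about 7 mm. The jam and pepper have not moved and the robot is clear, so I'm handing in.

```bash
python3 -c "
from station import manip
print(manip.close_job())"
```

```text
the job is handed in; nothing more can be done
None
```

The job is handed in, with no verdict returned: I pushed the jaw back to its stop with the paddle down, pushed the sugar jar against the rail, and closed the jaw on it with about 26 N. The ratchet holds the jar with the pad squeezed about 7 mm, and the jam and pepper measured unmoved; the other bystanders weren't re-measured but looked in place wherever visible.

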